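Clamp the key blank through the guard and start the cutter

ROBOT

A 6-joint arm with a two-finger parallel gripper is mounted at the origin on the work surface. World frame = base frame: x ahead of the robot, y to its left, z up, the work surface at z = 0. Lengths are in mm, angles in rad, forces in N, time in s.
With the tool pointing down it reaches from about 400 to 925 mm from the base axis. Payload 12.5 kg.
Tool frame: the origin (TCP) lies on the centre line of the jaws, within the pads' length; the fingertips stand 25 mm ahead of it and the grasp point (between the pads) lies 6 mm ahead of it (env.tip_extent is the distance from the TCP to the fingertips, in mm); x points along the fingers, z is the direction in which the jaws open and shut, and the axes are right-handed (so a half turn about x gives the same grasp; the last joint's range is limited). The gripper opens to 95 mm and grips with 3 to 60 N. Pads are 20 mm wide; open, the fingers measure 119 mm over their backs; the gripper's body (75 mm by 180 mm) begins 59 mm behind the grasp point.
Start: joints at [1.238, 0.491, 1.559, -0, 1.092, -0.106], TCP at [140.52, 609.018, 199.661] pointing down, gripper open.
Joint ranges: [-3.1, 3.1], [-0.84, 2.19], [0.05, 2.79], [-1.13, 4.28], [0.06, 2.93], [-2.69, 2.69]. Speed limits (rad/s): [2.22, 2.22, 2.79, 3.14, 3.14, 3.14].

INTERFACE

Orientations are given as [roll, pitch, yaw] about the fixed x, y, z axes, in that order (R = Rz(yaw) Ry(pitch) Rx(roll)).
In Python, from cell import env gives the robot as it stands.
- The arm moves only by the tool step_arm, never from a script. Its argument "rows" is a list of rows, each a list of 6 numbers: the shift along the tool's x, y, z in mm, then the turn, a rotation vector about the tool's x, y, z in rad. In form: [[x, y, z, wx, wy, wz], ...]. A call has 1 to 8 rows; each row shifts and turns the pose as measured when the row begins, along the tool's axes as they then stand; what a row does not reach is not made up. A row lasts 1/8 s, in which the tool goes at most 62.5 mm and 10.7 degrees, less where a joint would pass 70% of its speed; a pose out of reach is approached as far as the arm can. A call is refused whole if a number of a shift passes 62.5 or a number of a turn 0.188, either way. A call with a gripper value outside its range is refused whole. "grip" is the finger opening in mm, from 0 to 95.1, set as the call begins (left out, the last holds). The fingers move at their own pace and stop on an object; the grip force is fixed at half the most. Time passes only in rows, so rows that do not move let the fingers close. It gives the time, the measured TCP pose, the force and the opening at its end, in the units of the state.
- env.state(): the state, without advancing time (a new reading comes with each control period).
- env.read_camera(name): name is "scene" or "top"; returns the picture (420x560x3 uint8, red, green, blue); there is no depth.
- env.get_calibration(name): a dict with "fx", "fy", "cx", "cy" (pixels), "pose" (4x4, takes a point from camera to world coordinates). Camera axes: x right, y down, z forward; pixel columns grow to the right and rows downward; lengths in mm; the calibration is good to about 2 mm. A picture is of the moment at which its call begins. get_calibration takes no time and is no camera call.
- env.job_done(): hands the job in, once; it reports no verdict.
The state is a dict: "t": time; "joints": joint angles; "qvel": joint speeds; "tau": joint torques, N m; "eef_pos": TCP position; "tcp_rot": TCP orientation; "ft_force": force on the tool from outside, world axes, zero at the start; "moment": the same for the moment, N m; "opening": opening from 0.0 (shut) to 1.0 (fully open).
Only numpy, scipy, OpenCV 4.12 (cv2) and the standard library are available. Lean on these libraries where they do the work, as an engineer would, in place of code of your own. Each camera call takes 0.05 s, during which the arm holds its last target.

TASK

A key blank lies in the vice of the key-cutting machine. Reach down through the window in the top of the yellow guard with the fingertips, without touching the guard, and press the blue clamp lever fully down to its stop; then press the green start button on the grey switch box fully in and let go of it. Only press: do not raise the lever, press the red button, shift or lift the switch box or the key, or disturb anything else on the counter.

Things in the scene. Friction and masses are not known exactly. Their poses are not given: they have to be found in the camera images.
- machine: key-cutting machine fixed to the table: off-white base casting 260 x 280 x 45 mm with motor (highest point 130 mm above the table), a small vice and the yellow guard. Origin at the centre of the base's underside on the table; its x axis points from its front (the side nearest the robot) to its rear, z up; it stands at varying yaw.
- guard: yellow guard on the machine, not to be touched: a level top frame 155 mm (machine x) by 145 mm (machine y), 6 mm thick, top face 145 mm above the table, with one open window 95 mm (machine x) by 85 mm (machine y) in the middle; four corner posts and clear side and front panels below it. Origin on the machine's underside plane straight below the window's centre; axes parallel to the machine's.
- window (a point): centre of the guard's window, level with the guard's top face (145 mm above the table); axes parallel to the machine's.
- paddle (a point): centre of the top face of the blue paddle at the end of the clamp lever, 30 mm (machine x) by 40 mm (machine y) by 8 mm thick, in plan at the window's centre. About 18 to 27 mm below the window's plane at the start and about 55 mm below it (90 mm above the table) when fully down; it hardly shifts sideways.
- lever (a joint): angle (rad) of the clamp lever: a steel arm hinged at the rear, under the guard (hinge axis along machine y, 75 mm behind the paddle's centre, 105 mm above the table). Starts raised, 0 to 0.12; pressing the paddle down increases it to the firm stop at 0.5. It moves against friction (about 3 to 4 N at the paddle) and stays where it is left; lifting it makes it negative.
- key: loose brass key blank, 52 mm long, 4 mm thick, lying flat in the vice channel under the lever's arm, between paddle and hinge, its length along machine y. Origin at the middle of its underside, 75 mm above the table. Not to be disturbed.
- switchbox: loose heavy grey switch box lying on the table, 140 (its x) x 80 (its y) x 45 mm, about 0.9 kg, left or right of the machine. Green start button 32 mm towards its +x from the middle, red stop button 32 mm towards its -x. Origin at the centre of its underside.
- start_top (a point): centre of the top of the green round start button (30 mm across) on the switch box; it is pressed straight down.
- start (a joint): travel (m) of the green start button: 0 out, 0.006 fully in; springs back; fully in takes about 5 N.
- stop_top (a point): centre of the top of the red stop button (30 mm across) on the switch box; not to be pressed.
- stop (a joint): travel (m) of the red stop button: 0 out, 0.006 fully in.
- terminal: grey card terminal, 150 x 75 x 30 mm, small screen and coloured keys. Loose bystander; origin at the centre of its underside. Leave it alone.
- padlock: brass padlock standing upright, body 24 x 50 x 45 mm with a steel shackle to 79 mm height. Loose bystander; origin at the centre of its underside. Leave it alone.
- screwdriver: screwdriver lying on the table. Loose bystander; origin at the centre of its underside. Leave it alone.
- carton: cardboard carton 50 x 90 x 50 mm. Loose bystander; origin at the centre of its underside. Leave it alone.
- cylinder: brass lock cylinder standing upright, 34 mm across, 35 mm high. Loose bystander; origin at the centre of its underside. Leave it alone.
There are look-alikes about, which are no part of the job. What is meant by the switchbox is not orange, and is the smaller of those in its own colour.

How it is judged (in metres and radians):
On the way, in this order (a step that is already met when the one before it is completed fails the run):
1. the clamp lever is pressed fully down (value of joint lever above 0.45 rad), for 0.2 s.
2. the green start button is pressed in (value of joint start above 0.0045 m), for 0.05 s.
At the end, for the whole second after the job is handed in: The lever is still fully down (above 0.45 of 0.5 rad), both buttons are out (under 1.5 mm), the key blank lies within 10 mm and the switch box within 20 mm of where it started (value of joint lever above 0.45 rad and value of joint each of start, stop below 0.0015 m and distance of key from where it was at the start of the episode below 0.01 m and distance of switchbox from where it was at the start of the episode below 0.02 m and linear speed of switchbox below 0.02 m/s); the robot touches nothing.
It fails at once if the guard is touched (over 0.3 N) (contact force between anything else and guard above 0.3 N).
It fails at once if the start button is pressed before the lever is down (value of joint start above 0.003 m and value of joint lever below 0.42 rad).
It fails at once if the red stop button is pressed (value of joint stop above 0.003 m).
It fails at once if the lever is lifted (below -0.08 rad), the key blank is moved over 10 mm, or the switch box is moved or lifted over 20 mm or tipped (value of joint lever below -0.08 rad or distance of key from where it was at the start of the episode above 0.01 m or distance of switchbox from where it was at the start of the episode above 0.02 m or angle between switchbox's own z axis and vertical above 0.15 rad).
It fails at once if a bystander is moved or lifted over 20 mm (distance of any of terminal, padlock, screwdriver, carton, cylinder from where it was at the start of the episode above 0.02 m).
It also fails if it takes over 48 s, if anything falls off the work surface, if the arm or the gripper's body presses on something with over 40 N, if the wrist force passes 120 N, or if a joint passes its speed limit or range.

## Working session

There is one attempt and no reset: what is moved stays moved. The work goes in short steps, Python scripts to look and compute and a tool call to move; the robot and the scene stay as the last step left them, time stands still between calls to the robot, and variables do not carry over. Pictures are saved under pics/ and viewed, and the job is handed in when it is done.

Besides the shell and the picture viewer there is one more tool, called after "Call:" as name(argument=value, ...), one argument or row to a line, values as JSON. step_arm: Moves the arm, as the interface text tells. Its arguments: {"type":"object","properties":{"rows":{"type":"array","items":{"type":"array","items":{"type":"number"}}},"grip":{"type":"number"}},"required":["rows"]}

```bash
mkdir -p pics; ls; python3 - <<'E'
from cell import env
import cv2,numpy as np
print(env.state(), env.tip_extent)
for n in("scene","top"):
    im=env.read_camera(n); cv2.imwrite(f"pics/{n}0.png",im[:,:,::-1]); c=env.get_calibration(n); print(n,c)
    np.savez(f"pics/{n}0.npz",im=im,**c)
E
```

```text
pics
{'t': 0.0, 'joints': array([ 1.23838352e+00,  4.91556452e-01,  1.55946922e+00,  6.76342587e-06,
        1.09169383e+00, -1.05579271e-01]), 'qvel': array([-0.00055842, -0.00011764,  0.00017651,  0.0012426 ,  0.00182945,
       -0.00089894]), 'tau': array([-9.53935751e-05, -6.12639070e+01, -2.58184719e+01,  6.92586112e-02,
        4.82360681e-02, -1.03970715e-04]), 'eef_pos': array([140.43362524, 608.74244413, 199.05688039]), 'tcp_rot': array([ 3.03069025,  1.56966947, -1.90853539]), 'ft_force': array([-0.19509079,  0.26901845, -0.06652579]), 'moment': array([-0.02643879, -0.04967898,  0.02290633]), 'opening': 0.9980867049258524} 25.0
scene {'fx': 514.4148122793257, 'fy': 514.4148122793257, 'cx': 277.14353868258445, 'cy': 211.50928708599068, 'pose': array([[ 2.49178890e-01,  7.98684983e-01, -5.47733676e-01,
         1.16359942e+03],
       [ 9.68447037e-01, -2.02869322e-01,  1.44756257e-01,
        -2.41905637e+02],
       [ 4.49628902e-03, -5.66521259e-01, -8.24034858e-01,
         1.18044564e+03],
       [ 0.00000000e+00,  0.00000000e+00,  0.00000000e+00,
         1.00000000e+00]])}
top {'fx': 425.16701909439064, 'fy': 425.16701909439064, 'cx': 275.4591670328513, 'cy': 209.4848665535509, 'pose': array([[ 5.66375386e-02, -9.77708183e-01,  2.02185304e-01,
         2.12301996e+02],
       [-9.98393569e-01, -5.57827485e-02,  9.92804411e-03,
        -6.07001428e+01],
       [ 1.57172202e-03, -2.02422808e-01, -9.79296960e-01,
         1.38600644e+03],
       [ 0.00000000e+00,  0.00000000e+00,  0.00000000e+00,
         1.00000000e+00]])}
```

View pics/scene0.png

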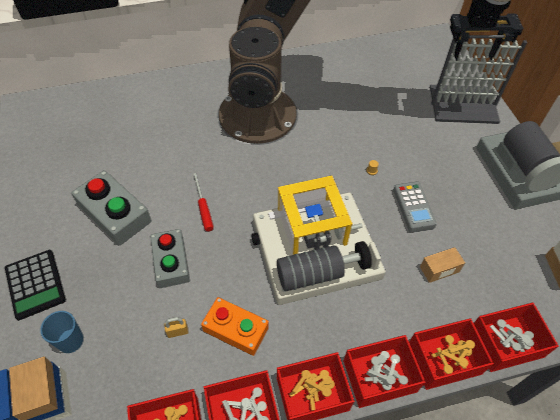

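View pics/top0.png

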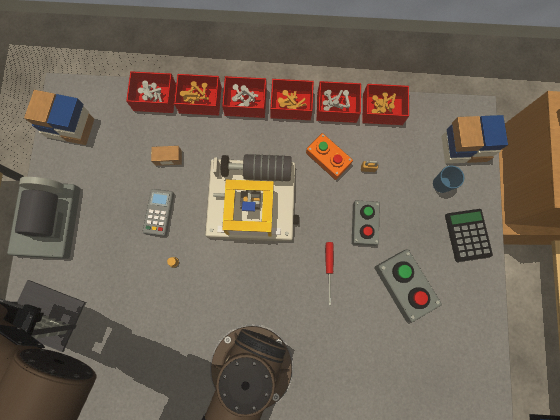

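Switch-box candidates in the top view are orange at (330,156), small grey at (366,222) and large grey at (408,285). The one meant is the small grey, because it isn't orange and is the smaller of the two greys. I'll confirm that in enlarged crops.

```bash
python3 - <<'E'
import cv2
t=cv2.imread("pics/top0.png"); s=cv2.imread("pics/scene0.png")
def crop(im,x0,y0,w,h,k,n):
    c=cv2.resize(im[y0:y0+h,x0:x0+w],None,fx=k,fy=k,interpolation=cv2.INTER_CUBIC)
    for i in range(0,w,10):
        cv2.line(c,(i*k,0),(i*k,6 if i%50 else 14),(255,0,255),1); cv2.putText(c,str(x0+i),(i*k,22),0,.33,(255,0,255),1)
    for j in range(0,h,10):
        cv2.line(c,(0,j*k),(6,j*k),(255,0,255),1); cv2.putText(c,str(y0+j),(8,j*k+4),0,.33,(255,0,255),1)
    cv2.imwrite(f"pics/{n}.png",c)
crop(t,200,150,100,95,6,"c_top_m"); crop(t,340,190,100,70,8,"c_top_b")
crop(s,250,170,130,100,6,"c_sc_m"); crop(s,140,220,60,70,8,"c_sc_b")
E
```

```text
(no output)
```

View pics/c_top_m.png

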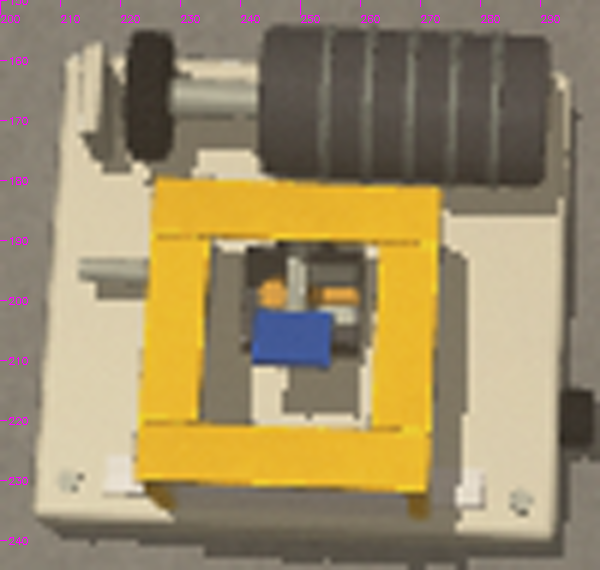

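View pics/c_top_b.png

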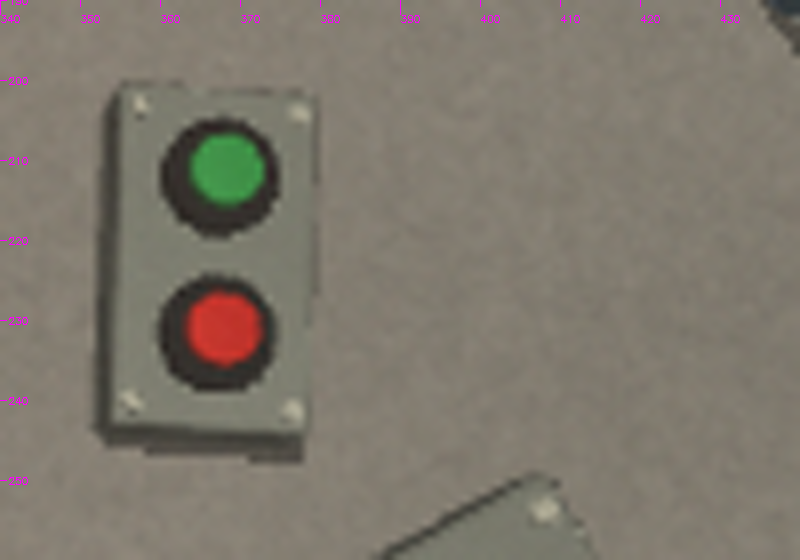

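View pics/c_sc_m.png

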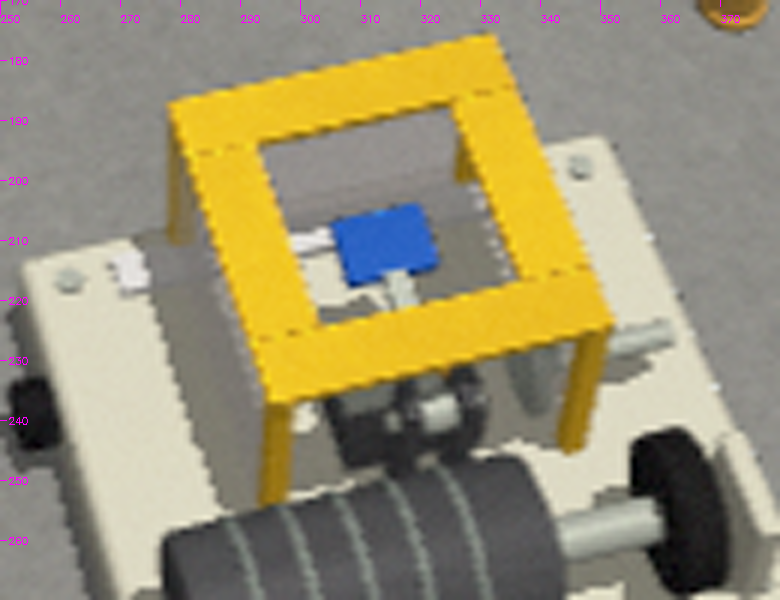

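View pics/c_sc_b.png

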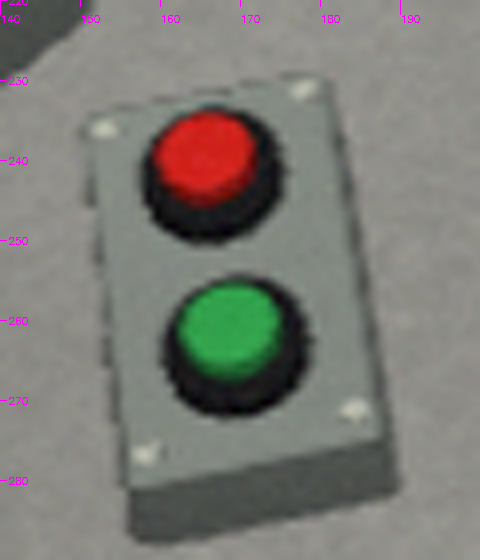

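```bash
cat > h.py <<'E'
import numpy as np
from scipy.optimize import least_squares
C={n:dict(np.load(f"pics/{n}0.npz")) for n in("scene","top")}
def proj(n,P):
    c=C[n];T=np.linalg.inv(c["pose"]);q=np.atleast_2d(P)@T[:3,:3].T+T[:3,3]
    return np.c_[c["fx"]*q[:,0]/q[:,2]+c["cx"],c["fy"]*q[:,1]/q[:,2]+c["cy"]]
def full(p,x0,y0,k): return (np.array(p,float)+.5)/k-.5+[x0,y0]
def tri(d):
    r=least_squares(lambda X:np.concatenate([(proj(n,X)[0]-p) for n,p in d.items()]),[500,0,50]);return r.x,np.abs(r.fun).max()
E
python3 - <<'E'
from h import *
t=full([(135,480),(428,490),(155,180),(441,188)],200,150,6) # near+y, near-y, far+y, far-y
s=full([(495,35),(170,103),(613,325),(270,403)],250,170,6)
P=[tri({"top":a,"scene":b}) for a,b in zip(t,s)]
for p in P: print(np.round(p[0],1),round(p[1],2))
Q=np.array([p[0] for p in P]);print("mean",Q.mean(0))
L=np.array([[-77.5,72.5],[-77.5,-72.5],[77.5,72.5],[77.5,-72.5]])
def mod(v,L):
    c,sn=np.cos(v[3]),np.sin(v[3]);return np.c_[v[0]+L[:,0]*c-L[:,1]*sn,v[1]+L[:,0]*sn+L[:,1]*c,np.full(len(L),v[2])]
f=least_squares(lambda v:np.concatenate([proj("top",mod(v,L))-t,proj("scene",mod(v,L))-s]).ravel(),[*Q.mean(0),0])
print("guard",f.x,np.round(f.fun,1))
print("pix of window inner top",proj("top",mod(f.x,L*[47.5/77.5,42.5/72.5])),)
g=full([(228,170)],340,190,8)[0];gs=full([(230,316)],140,220,8)[0]
r=full([(225,328)],340,190,8)[0];rs=full([(206,152)],140,220,8)[0]
print("green",tri({"top":g,"scene":gs}),"red",tri({"top":r,"scene":rs}))
pt=full([(253,310),(333,313),(330,367),(250,362)],200,150,6).mean(0);ps=full([(330,218),(422,203),(438,260),(350,284)],250,170,6).mean(0)
print("paddle",tri({"top":pt,"scene":ps}))
bt=full([(120,85),(315,97),(303,437),(110,432)],340,190,8).mean(0);bs=full([(85,115),(325,75),(382,438),(128,488)],140,220,8).mean(0)
print("boxtop",tri({"top":bt,"scene":bs}))
from cell import env
from scipy.spatial.transform import Rotation as R
st=env.state();print(R.from_euler("xyz",st["tcp_rot"]).as_matrix().round(3))
E
```

```text
[399.4 105.8 142.6] 0.09
[402.2 -38.9 144.8] 0.14
[552.5 107.  142. ] 0.5
[555.8 -37.3 145.1] 0.44
mean [477.47512622  34.16344105 143.64093015]
guard [4.77355922e+02 3.41340603e+01 1.43348641e+02 1.23178453e-02] [ 0.1  0.1  0.3  0.6  0.3 -0.4  0.5  0.3  0.  -0.3 -0.2 -0.1  0.9  0.1
  0.3  0.4]
pix of window inner top [[232.95254038 220.16929433]
 [261.54998109 221.42753833]
 [234.98754654 189.17120109]
 [263.15688637 190.39526559]]
green (array([ 496.52567987, -341.16365619,   68.76653778]), np.float64(0.3697264119080046)) red (array([ 433.77386965, -341.04193669,   65.98351379]), np.float64(0.2663200978150826))
paddle (array([478.9321047 ,  34.38485177, 123.96061404]), np.float64(0.34359157341802415))
boxtop (array([ 464.6701874 , -341.97975541,   37.95896924]), np.float64(0.4355526404640955))
[[-0.    -0.974  0.225]
 [-0.001  0.225  0.974]
 [-1.     0.    -0.001]]
```

The crops confirm the small grey box, with green towards the far side. In world coordinates: window centre about (478, 34, 144), paddle about (478, 34, 124), green top about (496.5, -341, 68). I'll close the fingers and travel above the guard.

Call:
step_arm(
  rows=[
    [-20, -30, -32, 0, 0, 0],
    [-10, -40, -42, 0, 0, 0],
    [0, -40, -42, 0, 0, 0],
    [0, -40, -42, 0, 0, 0],
    [0, -40, -42, 0, 0, 0],
    [0, -40, -42, 0, 0, 0],
    [0, -40, -42, 0, 0, 0],
    [0, -40, -42, 0, 0, 0],
  ],
  grip=0,
)

```text
t: 1.1
eef_pos: [373.7, 212.2, 228.6]
tcp_rot: [-3.131, 1.568, -1.78]
ft_force: [0.5, 1.2, -0.6]
opening: 0.218
```

```bash
cat > g.py <<'E'
import sys,numpy as np
from cell import env
from scipy.spatial.transform import Rotation as R
s=env.state();M=R.from_euler("xyz",s["tcp_rot"]);t=np.array([float(a) for a in sys.argv[1:4]])
print("pos",s["eef_pos"].round(1),"f",s["ft_force"].round(1),"op",s["opening"],"t",s["t"])
print("tool shift",M.inv().apply(t-s["eef_pos"]).round(1));print(M.as_matrix().round(3), s["joints"].round(2))
# turn needed to point down keeping jaw heading
z=M.as_matrix()[:,2];z[2]=0;z/=np.linalg.norm(z);x=np.array([0,0,-1.]);D=np.c_[x,np.cross(z,x),z]
print("turn to upright",(M.inv()*R.from_matrix(D)).as_rotvec().round(3))
E
python3 g.py 475 34 230
```

```text
pos [373.7 212.2 228.6] f [ 0.5  1.2 -0.6] op 0.21832018323157604 t 1.1
tool shift [  -0.9 -137.8 -151.8]
[[-0.001 -0.976  0.218]
 [-0.003  0.218  0.976]
 [-1.    -0.    -0.003]] [ 0.36  0.18  1.97 -0.    1.   -0.98]
turn to upright [ 0.    -0.003  0.   ]
```

Call:
step_arm(
  rows=[
    [0, -40, -44, 0, 0, 0],
    [0, -40, -44, 0, 0, 0],
    [0, -30, -33, 0, 0, 0],
    [0, -18, -20, 0, 0, 0],
    [0, 0, 0, 0, 0, 0],
    [0, 0, 0, 0, 0, 0],
  ],
)

```text
t: 1.85
eef_pos: [470.3, 37.8, 228.3]
tcp_rot: [2.73, 1.567, -2.209]
ft_force: [-0.1, 0.5, 0.2]
opening: 0.002
```

```bash
python3 g.py 475 34 230; python3 - <<'E'
from cell import env
import cv2
for n,(x0,y0,w,h,k) in dict(top=(190,120,140,140,4),scene=(220,100,180,180,3)).items():
    im=env.read_camera(n)[:,:,::-1]; cv2.imwrite(f"pics/{n}1.png",cv2.resize(im[y0:y0+h,x0:x0+w],None,fx=k,fy=k,interpolation=2))
E
```

```text
pos [470.3  37.8 228.3] f [-0.1  0.5  0.2] op 0.002321899364724168 t 1.85
tool shift [-1.7 -5.4 -2.7]
[[-0.002 -0.975  0.224]
 [-0.003  0.224  0.975]
 [-1.     0.001 -0.003]] [-0.06  0.24  1.88 -0.    1.02 -1.4 ]
turn to upright [-0.    -0.003 -0.001]
```

View pics/scene1.png

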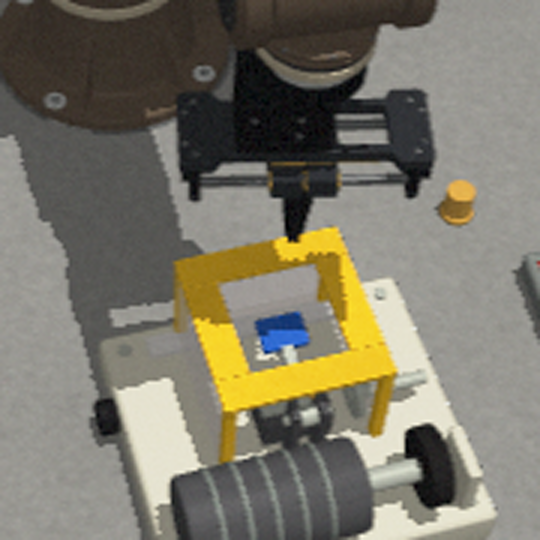

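View pics/top1.png

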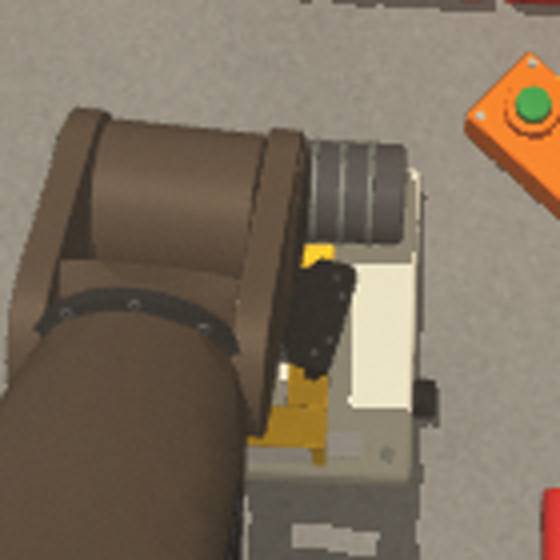

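The scene picture shows the closed fingertips at about pixel (318,180), over the near side of the window, and the paddle is untouched. I'll check that against the projection.

```bash
python3 -c "
from h import *
print(proj('scene',[[470.3,37.8,203.3],[475,34,180],[475,34,145]]))"
```

```text
[[316.49007381 187.62466352]
 [314.89761346 195.27807704]
 [313.97674461 203.67580843]]
```

Call:
step_arm(
  rows=[
    [0, -6, -3, 0, 0, 0],
    [20, 0, 0, 0, -0.003, 0],
    [10, 0, 0, 0, 0, 0],
    [0, 0, 0, 0, 0, 0],
  ],
)

```text
t: 2.45
eef_pos: [476.0, 35.5, 198.4]
tcp_rot: [-1.477, 1.57, -0.127]
ft_force: [0.2, -0.2, 0.0]
opening: 0.003
```

```bash
python3 g.py 475 34 150; python3 - <<'E'
from cell import env
import cv2
x0,y0,w,h,k=260,130,110,110,5
im=env.read_camera("scene")[:,:,::-1]; cv2.imwrite(f"pics/scene2.png",cv2.resize(im[y0:y0+h,x0:x0+w],None,fx=k,fy=k,interpolation=2))
E
```

```text
pos [476.   35.5 198.4] f [ 0.2 -0.2  0. ] op 0.002941826727289029 t 2.45
tool shift [48.4  0.6 -1.7]
[[ 0.    -0.976  0.219]
 [-0.     0.219  0.976]
 [-1.    -0.     0.   ]] [-0.06  0.28  1.91 -0.    0.95 -1.41]
turn to upright [-0.  0.  0.]
```

View pics/scene2.png

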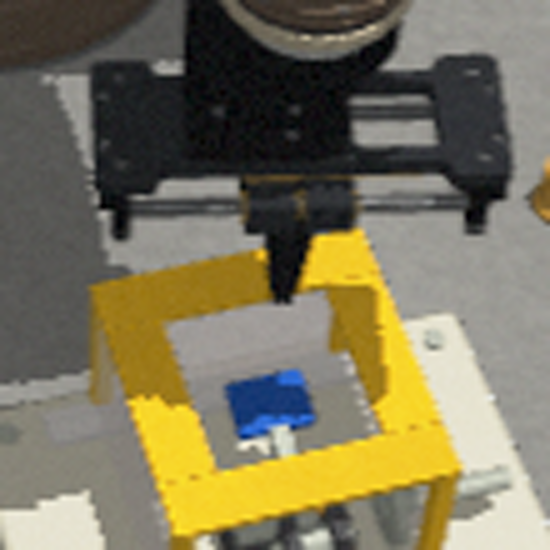

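The fingertip appears about 7 px higher than predicted. I'll overlay the predicted outline before going down.

```bash
python3 - <<'E'
from h import *
from cell import env
import cv2
from scipy.spatial.transform import Rotation as R
s=env.state();M=R.from_euler("xyz",s["tcp_rot"])
im=np.ascontiguousarray(env.read_camera("scene")[:,:,::-1]);np.save("pics/s3.npy",im)
x0,y0,w,h,k=260,110,110,110,5
o=cv2.resize(im[y0:y0+h,x0:x0+w],None,fx=k,fy=k,interpolation=2)
def P(l): 
    q=proj("scene",M.apply(np.array(l,float))+s["eef_pos"]); return ((q+.5-[x0,y0])*k-.5).astype(int)
def box(xa,xb,hy,hz,col):
    for x in(xa,xb): cv2.polylines(o,[P([(x,-hy,-hz),(x,hy,-hz),(x,hy,hz),(x,-hy,hz)])],1,col,1)
box(-53,25,10,12,(0,255,0)); box(-53,-53,37.5,90,(255,0,255))
for x in (25,6,0,-53): cv2.circle(o,P([(x,0,0)])[0],3,(0,0,255),-1)
cv2.imwrite("pics/ov3.png",o)
E
```

```text
(no output)
```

View pics/ov3.png

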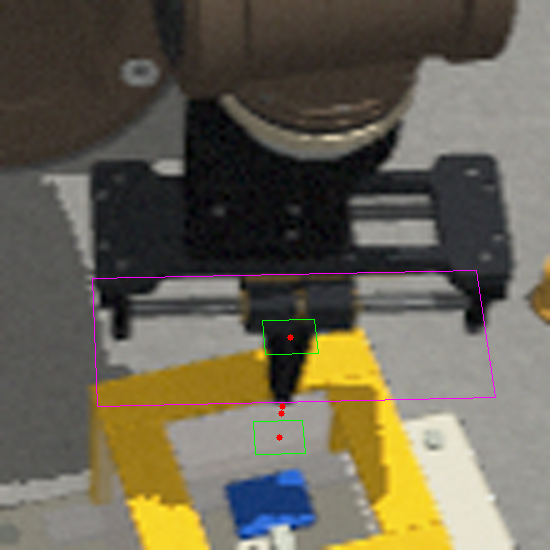

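```bash
python3 - <<'E'
from h import *
from cell import env
import cv2
from scipy.spatial.transform import Rotation as R
s=env.state();M=R.from_euler("xyz",s["tcp_rot"]);print(s["eef_pos"],s["t"])
for n,(x0,y0,w,h,k) in dict(top=(190,130,130,110,6),scene=(250,100,120,110,6)).items():
    im=np.ascontiguousarray(env.read_camera(n)[:,:,::-1])
    o=cv2.resize(im[y0:y0+h,x0:x0+w],None,fx=k,fy=k,interpolation=2)
    def P(l): 
        q=proj(n,M.apply(np.array(l,float))+s["eef_pos"]); return ((q+.5-[x0,y0])*k-.5).astype(int)
    for x,col in ((-53,(255,0,255)),(-83,(255,255,0)),(-113,(0,255,255))):
        cv2.polylines(o,[P([(x,-37.5,-90),(x,37.5,-90),(x,37.5,90),(x,-37.5,90)])],1,col,1)
    cv2.circle(o,P([(25,0,0)])[0],3,(0,0,255),-1)
    cv2.imwrite(f"pics/ov4{n}.png",o)
E
```

```text
[476.26493935  35.41407137 199.0493645 ] 2.55
```

View pics/ov4top.png

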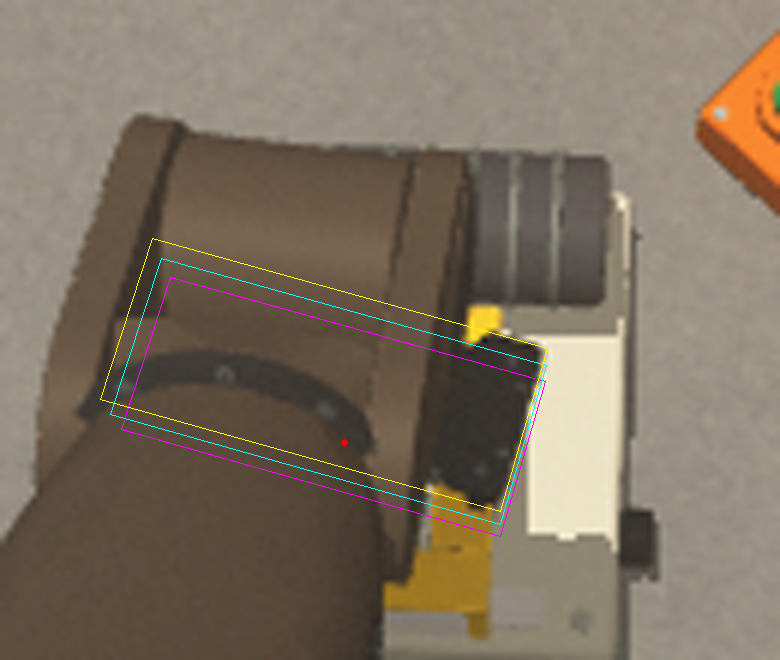

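View pics/ov4scene.png

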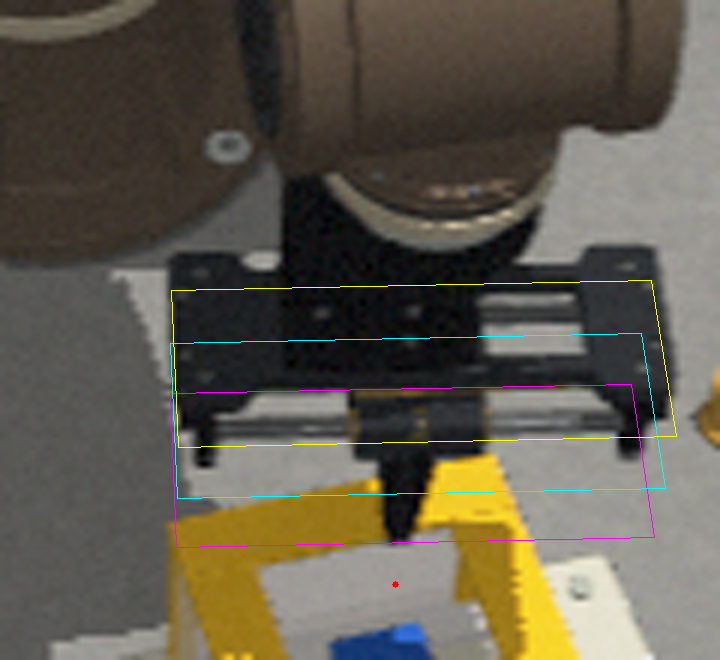

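```bash
python3 - <<'E'
from h import *
for a,b in (((546,346),(178,392)),((497,508),(170,255))):
    print(tri({"top":full([a],190,130,6)[0],"scene":full([b],250,100,6)[0]}))
from scipy.spatial.transform import Rotation as R
from cell import env
s=env.state();M=R.from_euler("xyz",s["tcp_rot"])
print(M.apply([[-53,-37.5,-90],[-53,37.5,-90]])+s["eef_pos"])
E
```

```text
(array([487.5177393 , -59.58658118, 336.59082784]), np.float64(0.09035625943039349))
(array([417.61392565, -43.68677155, 329.13264851]), np.float64(0.2708535999105379))
[[493.0121082  -60.70876553 252.26996557]
 [419.84394673 -44.2347403  252.10674952]]
```

The body position agrees in x and y. Only the visible fingertip looks short, so I'll go down in small steps and watch the force.

Call:
step_arm(
  rows=[
    [15, 0, -1, 0, 0, 0],
    [15, 0, 0, 0, 0, 0],
    [6, 0, 0, 0, 0, 0],
    [0, 0, 0, 0, 0, 0],
  ],
)

```text
t: 3.15
eef_pos: [477.3, 34.3, 164.3]
tcp_rot: [-1.428, 1.565, -0.078]
ft_force: [-0.3, 0.5, 0.7]
opening: 0.003
```

Call:
step_arm(
  rows=[
    [4, 0, 0, 0, 0, 0],
    [4, 0, 0, 0, 0, 0],
    [4, 0, 0, 0, 0, 0],
    [4, 0, 0, 0, 0, 0],
  ],
)

```text
t: 3.65
eef_pos: [478.0, 34.2, 148.5]
tcp_rot: [-1.424, 1.563, -0.075]
ft_force: [0.6, -0.7, -0.2]
opening: 0.004
```

```bash
python3 g.py 475 34 115; python3 - <<'E'
from cell import env
import cv2
x0,y0,w,h,k=260,130,110,110,5
im=env.read_camera("scene")[:,:,::-1]; cv2.imwrite(f"pics/scene5.png",cv2.resize(im[y0:y0+h,x0:x0+w],None,fx=k,fy=k,interpolation=2))
E
```

```text
pos [478.   34.2 148.5] f [ 0.6 -0.7 -0.2] op 0.00438510028986648 t 3.65
tool shift [33.5  3.1 -0.9]
[[ 0.008 -0.976  0.22 ]
 [-0.001  0.22   0.976]
 [-1.    -0.008  0.001]] [-0.07  0.35  1.97 -0.    0.81 -1.42]
turn to upright [-0.     0.001  0.008]
```

View pics/scene5.png

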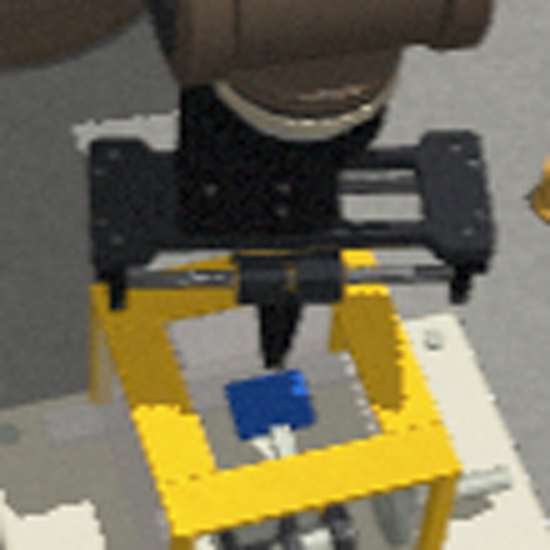

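Call:
step_arm(
  rows=[
    [4, 2, 0, 0, 0, 0.006],
    [4, 0, 0, 0, 0, 0],
    [0, 0, 0, 0, 0, 0],
  ],
)

```text
t: 4.08
eef_pos: [475.6, 34.7, 139.3]
tcp_rot: [-0.43, 1.57, 0.919]
ft_force: [-0.5, -0.0, 0.6]
opening: 0.007
```

```bash
python3 g.py 476 34 115; python3 - <<'E'
from cell import env
import cv2
x0,y0,w,h,k=270,160,80,80,7
im=env.read_camera("scene")[:,:,::-1]; cv2.imwrite(f"pics/scene6.png",cv2.resize(im[y0:y0+h,x0:x0+w],None,fx=k,fy=k,interpolation=2))
E
```

```text
pos [475.6  34.7 139.3] f [-0.5 -0.   0.6] op 0.006502809142659689 t 4.075
tool shift [24.3 -0.5 -0.7]
[[ 0.001 -0.976  0.22 ]
 [ 0.001  0.22   0.976]
 [-1.    -0.     0.001]] [-0.07  0.36  1.98  0.    0.79 -1.42]
turn to upright [-0.     0.001  0.   ]
```

View pics/scene6.png

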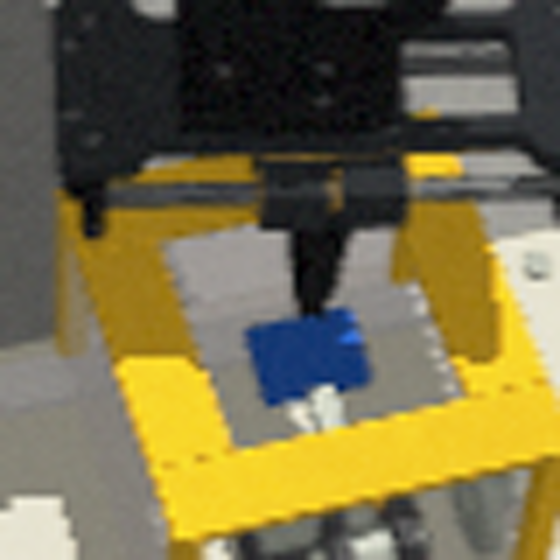

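No contact yet. The tip looks about 25–30 mm higher than reported and still above the paddle. I'll go down another 10 mm and see whether the tip covers the blue or hides behind it.

Call:
step_arm(
  rows=[
    [4, 0, 0, 0, 0, 0],
    [4, 0, 0, 0, 0, 0],
    [2, 0, 0, 0, 0, 0],
    [0, 0, 0, 0, 0, 0],
  ],
)

```text
t: 4.62
eef_pos: [475.8, 34.7, 128.8]
tcp_rot: [-0.696, 1.569, 0.653]
ft_force: [0.6, -0.2, 0.2]
opening: 0.003
```

```bash
python3 g.py 476 34 115; python3 - <<'E'
from cell import env
import cv2
x0,y0,w,h,k=270,160,80,80,7
im=env.read_camera("scene")[:,:,::-1]; cv2.imwrite(f"pics/scene7.png",cv2.resize(im[y0:y0+h,x0:x0+w],None,fx=k,fy=k,interpolation=2))
E
```

```text
pos [475.8  34.7 128.8] f [ 0.6 -0.2  0.2] op 0.003108912476997243 t 4.625
tool shift [13.8 -0.4 -0.7]
[[ 0.001 -0.976  0.22 ]
 [ 0.001  0.22   0.976]
 [-1.    -0.001  0.001]] [-0.07  0.38  1.99  0.    0.77 -1.42]
turn to upright [-0.     0.001  0.001]
```

View pics/scene7.png

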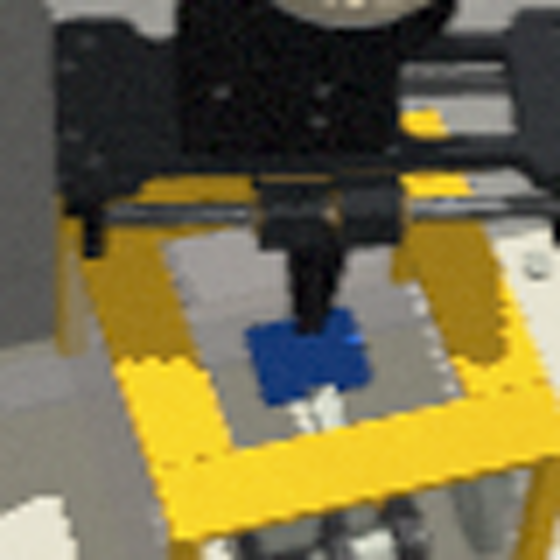

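The tip now covers the blue, so it is above the paddle. Before going lower I'll work out the true heights of the tip and of the body's lowest legs from the image.

```bash
python3 - <<'E'
from h import *
from scipy.spatial.transform import Rotation as R
M=R.from_euler("xyz",[-0.696,1.569,0.653]);p=np.array([475.8,34.7,128.8])
def zof(px,ty_list,fixedz):
    # given pixel, tool y unknown list: solve height x(tool) & z(tool)
    for ty in ty_list:
        r=least_squares(lambda v:proj("scene",M.apply([v[0],ty,v[1]])+p)[0]-px,[0,0])
        print(ty,"world z",round(p[2]-r.x[0],1),"tool z",round(r.x[1],1))
print("tip");zof(full([(312,333)],270,160,7)[0],[-10,0,10],0)
print("leg");zof(full([(93,258)],270,160,7)[0],[-20,0,20],0)
print("knuckle");zof(full([(283,248)],270,160,7)[0],[-20,0,20],0)
E
```

```text
tip
-10 world z 145.2 tool z -1.2
0 world z 130.9 tool z 0.4
10 world z 116.6 tool z 2.0
leg
-20 world z 206.3 tool z -79.2
0 world z 179.0 tool z -78.2
20 world z 151.7 tool z -77.1
knuckle
-20 world z 209.6 tool z -15.6
0 world z 182.4 tool z -12.8
20 world z 155.1 tool z -10.0
```

Call:
step_arm(
  rows=[
    [3, 0, 0, 0, 0, 0],
    [3, 0, 0, 0, 0, 0],
    [0, 0, 0, 0, 0, 0],
  ],
)

```text
t: 5.05
eef_pos: [475.9, 34.7, 122.6]
tcp_rot: [-0.82, 1.569, 0.529]
ft_force: [-0.1, 0.0, 0.3]
opening: 0.002
```

```bash
cat > look.py <<'E'
import sys,cv2
from cell import env
n,x0,y0,w,h,k,o=sys.argv[1],*map(int,sys.argv[2:7]),sys.argv[7]
im=env.read_camera(n)[:,:,::-1]; cv2.imwrite(f"pics/{o}.png",cv2.resize(im[y0:y0+h,x0:x0+w],None,fx=k,fy=k,interpolation=2))
E
python3 g.py 476 34 115; python3 look.py scene 270 160 80 80 7 scene8
```

```text
pos [475.9  34.7 122.6] f [-0.1  0.   0.3] op 0.002460620835546452 t 5.05
tool shift [ 7.6 -0.3 -0.7]
[[ 0.001 -0.976  0.22 ]
 [ 0.001  0.22   0.976]
 [-1.    -0.001  0.001]] [-0.07  0.39  2.    0.    0.75 -1.42]
turn to upright [-0.     0.001  0.001]
```

View pics/scene8.png

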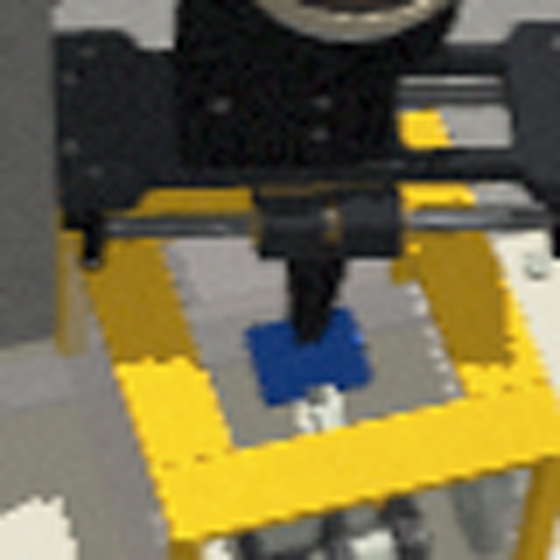

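I'll align the jaw axis with the machine's y. This gives the body's legs the most clearance outside the frame, and the turn also shows how far back the legs sit.

Call:
step_arm(
  rows=[
    [0, 0, 0, -0.12, 0, 0],
    [0, 0, 0, -0.12, 0, 0],
    [0, 0, 0, 0, 0, 0],
  ],
)

```text
t: 5.48
eef_pos: [476.0, 34.7, 122.8]
tcp_rot: [-1.182, 1.569, 0.413]
ft_force: [-0.4, 0.1, -0.1]
opening: 0.004
```

```bash
python3 g.py 476 34 115; python3 look.py scene 270 160 80 80 7 scene9
```

```text
pos [476.   34.7 122.8] f [-0.4  0.1 -0.1] op 0.004218822144140287 t 5.475
tool shift [ 7.8  0.1 -0.7]
[[ 0.002 -1.    -0.024]
 [ 0.001 -0.024  1.   ]
 [-1.    -0.002  0.001]] [-0.07  0.39  2.    0.    0.75 -1.66]
turn to upright [-0.     0.001  0.002]
```

View pics/scene9.png

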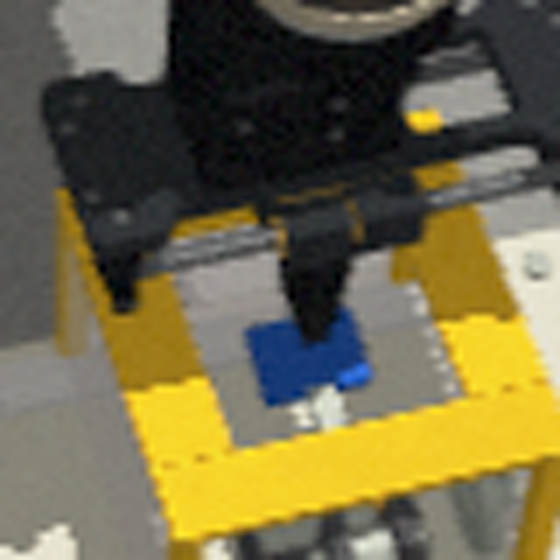

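```bash
python3 - <<'E'
from h import *
from scipy.spatial.transform import Rotation as R
A=[(R.from_euler("xyz",[-0.82,1.569,.529]),np.array([475.9,34.7,122.6])),(R.from_euler("xyz",[-1.182,1.569,.413]),np.array([476,34.7,122.8]))]
def fit(nm,a,b):
    px=[full([a],270,160,7)[0],full([b],270,160,7)[0]]
    r=least_squares(lambda v:np.concatenate([proj("scene",M.apply(v)+p)[0]-q for (M,p),q in zip(A,px)]),[0,0,0])
    J=r.jac;cov=np.linalg.inv(J.T@J)*.25;print(nm,r.x.round(1),"sd@.5px",np.sqrt(np.diag(cov)).round(1),"res",r.fun.round(2),"Z",122.7-r.x[0])
fit("leg bottom",(93,265),(124,310))
fit("left plate corner",(58,38),(45,95))
fit("plate far-left",(62,190),(85,220))
fit("knuckle left bottom",(262,250),(275,265))
E
```

```text
leg bottom [-92.3 -29.1 -79.7] sd@.5px [8.7 6.1 1.4] res [-0.    0.02  0.   -0.02] Z 214.95011119058177
left plate corner [-136.6   31.2  -89.8] sd@.5px [8.3 6.7 1.3] res [-0.04  0.22  0.   -0.23] Z 259.2867380181308
plate far-left [-119.2  -13.7  -88.9] sd@.5px [8.4 6.2 1.3] res [ 0.31 -1.52 -0.01  1.53] Z 241.90535575966538
knuckle left bottom [-77.5 -14.3 -22. ] sd@.5px [9.  6.4 1.9] res [-0.05  0.26  0.   -0.26] Z 200.16951934020778
```

The legs sit at about TCP+92 and roughly 78 mm above the visible tip, so the body keeps its stated clearance. Continuing down.

Call:
step_arm(
  rows=[
    [3, 0, 0, 0, 0, 0],
    [3, 0, 0, 0, 0, 0],
    [3, 0, 0, 0, 0, 0],
    [0, 0, 0, 0, 0, 0],
  ],
)

```text
t: 6.02
eef_pos: [476.0, 34.7, 113.2]
tcp_rot: [-1.115, 1.569, 0.473]
ft_force: [-0.5, 0.3, 0.6]
opening: 0.005
```

```bash
python3 g.py 476 34 115; python3 look.py scene 270 160 80 80 7 scene10
```

```text
pos [476.   34.7 113.2] f [-0.5  0.3  0.6] op 0.005055837597201126 t 6.025
tool shift [-1.8 -0.  -0.7]
[[ 0.002 -1.    -0.018]
 [ 0.001 -0.018  1.   ]
 [-1.    -0.002  0.001]] [-0.07  0.41  2.01  0.    0.72 -1.66]
turn to upright [-0.     0.001  0.002]
```

View pics/scene10.png

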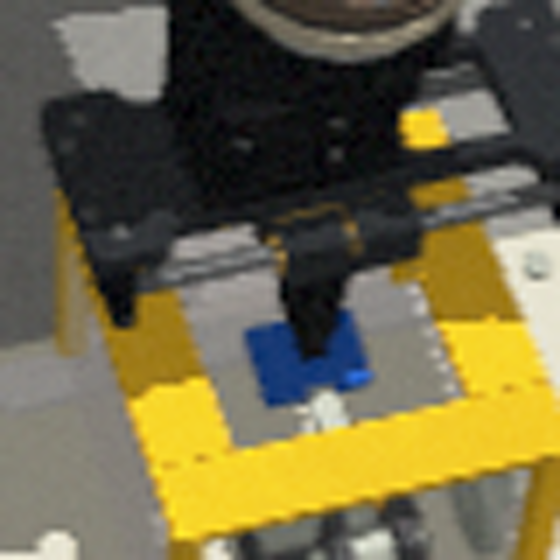

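Call:
step_arm(
  rows=[
    [3, 0, 0, 0, 0, 0],
    [3, 0, 0, 0, 0, 0],
    [3, 0, 0, 0, 0, 0],
  ],
)

```text
t: 6.45
eef_pos: [475.4, 34.8, 103.9]
tcp_rot: [-0.684, 1.57, 0.904]
ft_force: [-3.1, -0.8, 3.0]
opening: 0.004
```

```bash
python3 g.py 476 34 115; python3 look.py scene 270 160 80 80 7 scene11
```

```text
pos [475.4  34.8 103.9] f [-3.1 -0.8  3. ] op 0.00365229051250509 t 6.45
tool shift [-11.1  -0.6  -0.8]
[[ 0.001 -1.    -0.018]
 [ 0.001 -0.018  1.   ]
 [-1.    -0.001  0.001]] [-0.07  0.42  2.02  0.    0.7  -1.66]
turn to upright [-0.     0.001  0.001]
```

View pics/scene11.png

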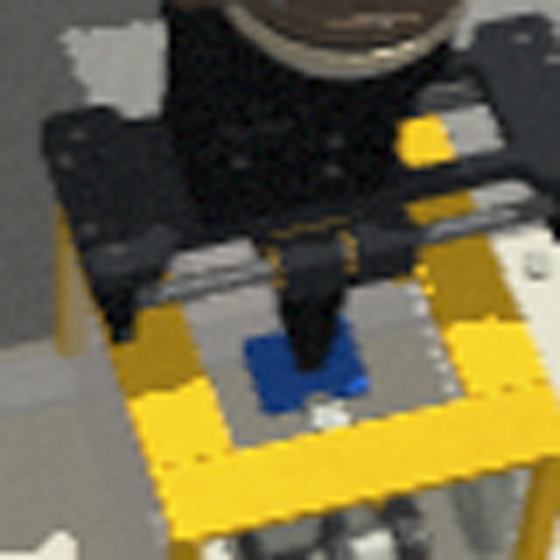

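Contact: 3 N upward, and the paddle is moving. Pressing on.

Call:
step_arm(
  rows=[
    [4, 0, 0, 0, 0, 0],
    [4, 0, 0, 0, 0, 0],
    [4, 0, 0, 0, 0, 0],
  ],
)

```text
t: 6.88
eef_pos: [475.3, 34.8, 90.8]
tcp_rot: [-0.433, 1.57, 1.156]
ft_force: [-1.8, 0.6, 3.9]
opening: 0.003
```

```bash
python3 g.py 476 34 80; python3 look.py scene 270 160 80 80 7 scene12
```

```text
pos [475.3  34.8  90.8] f [-1.8  0.6  3.9] op 0.002694379923066676 t 6.875
tool shift [10.8 -0.7 -0.8]
[[ 0.    -1.    -0.018]
 [ 0.001 -0.018  1.   ]
 [-1.    -0.     0.001]] [-0.07  0.44  2.03  0.    0.67 -1.66]
turn to upright [-0.     0.001  0.   ]
```

View pics/scene12.png

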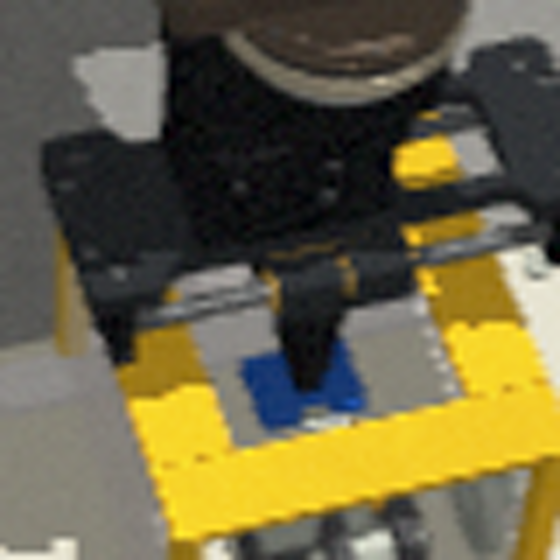

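Call:
step_arm(
  rows=[
    [4, 0, 0, 0, 0, 0],
    [4, 0, 0, 0, 0, 0],
    [3, 0, 0, 0, 0, 0],
  ],
)

```text
t: 7.3
eef_pos: [476.2, 34.8, 79.0]
tcp_rot: [-1.262, 1.568, 0.327]
ft_force: [-0.2, 0.6, 3.2]
opening: 0.005
```

Call:
step_arm(
  rows=[
    [3, 0, 0, 0, 0, 0],
    [2, 0, 0, 0, 0, 0],
  ],
)

```text
t: 7.55
eef_pos: [477.1, 34.8, 75.3]
tcp_rot: [-1.453, 1.566, 0.136]
ft_force: [-10.6, 1.1, 42.2]
opening: 0.004
```

```bash
python3 g.py 476 34 80; python3 look.py scene 270 160 80 80 7 scene13
```

```text
pos [477.1  34.8  75.3] f [-10.6   1.1  42.2] op 0.0042998386463955155 t 7.55
tool shift [-4.7  1.1 -0.7]
[[ 0.005 -1.    -0.018]
 [ 0.001 -0.018  1.   ]
 [-1.    -0.005  0.001]] [-0.07  0.47  2.04  0.    0.62 -1.66]
turn to upright [-0.     0.001  0.005]
```

View pics/scene13.png

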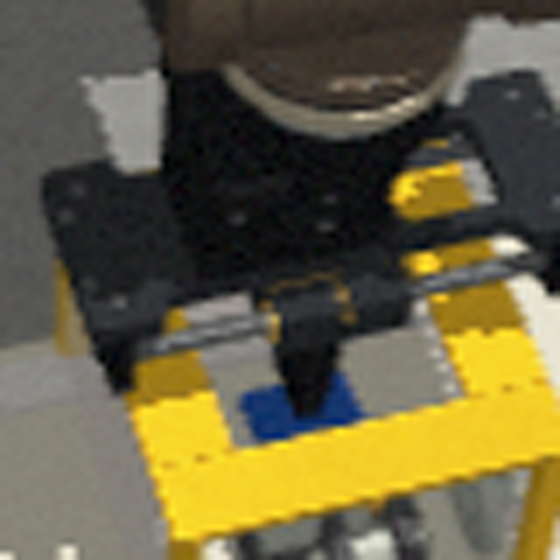

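Hard stop reached: force jumped to 42 N after about 31 mm of travel. I'll hold briefly, then go straight up.

Call:
step_arm(
  rows=[
    [0, 0, 0, 0, 0, 0],
    [0, 0, 0, 0, 0, 0],
    [-5, 0, 0, 0, 0, -0.004],
    [-10, 0, 0, 0, 0, 0],
    [-20, 0, 0, 0, 0, 0],
    [-25, 0, 0, 0, 0, 0],
    [-30, 0, 0, 0, 0, 0],
    [-30, 0, 0, 0, 0, 0],
  ],
)

```text
t: 8.6
eef_pos: [474.6, 34.7, 200.1]
tcp_rot: [-1.44, 1.565, 0.148]
ft_force: [-0.2, -0.1, -0.8]
opening: 0.004
```

```bash
python3 g.py 476 34 220; python3 look.py scene 250 130 110 110 5 scene14
```

```text
pos [474.6  34.7 200.1] f [-0.2 -0.1 -0.8] op 0.004455817082217857 t 8.6
tool shift [-19.9  -1.5  -0.7]
[[ 0.006 -1.    -0.018]
 [ 0.001 -0.018  1.   ]
 [-1.    -0.006  0.001]] [-0.07  0.28  1.92  0.    0.94 -1.66]
turn to upright [-0.     0.001  0.006]
```

View pics/scene14.png

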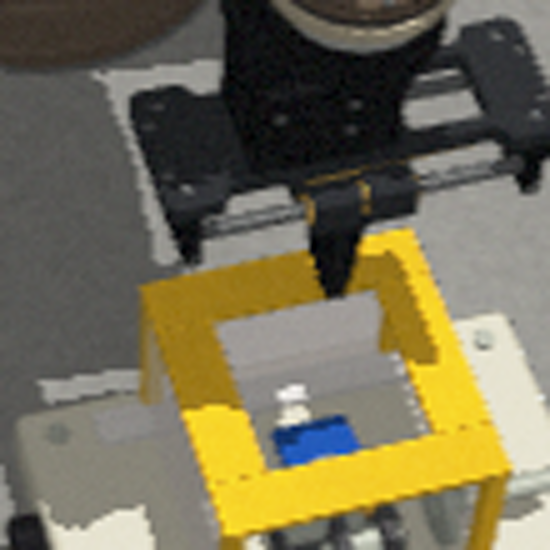

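The paddle is now low at about pixel (313,217), as predicted for z = 90. Moving to the button.

Call:
step_arm(
  rows=[
    [-15, 0, -10, 0, 0, -0.006],
    [0, -2, -45, 0, 0, 0],
    [0, -2, -55, 0, 0, 0],
    [0, -2, -55, 0, 0, 0],
    [0, -2, -55, 0, 0, 0],
    [0, -2, -55, 0, 0, 0],
    [0, -2, -55, 0, 0, 0],
    [0, 0, -20, 0, 0, 0],
  ],
)

```text
t: 9.65
eef_pos: [495.0, -324.6, 223.8]
tcp_rot: [-1.618, 1.548, -0.025]
ft_force: [0.0, 0.2, -0.1]
opening: 0.005
```

Call:
step_arm(
  rows=[
    [0, 0, 0, 0, 0, 0],
    [0, 0, 0, 0, 0, 0],
  ],
)

```text
t: 9.9
eef_pos: [494.6, -323.7, 223.6]
tcp_rot: [-1.571, 1.549, 0.021]
ft_force: [-0.3, 0.4, 0.2]
opening: 0.004
```

```bash
python3 g.py 496.5 -341 120; python3 look.py scene 100 150 150 150 4 sceneb1;  python3 look.py top 300 150 140 140 4 topb1
```

```text
pos [ 494.6 -323.7  223.6] f [-0.3  0.4  0.2] op 0.003653260949463646 t 9.9
tool shift [103.6   0.7 -17.3]
[[ 0.022 -1.    -0.021]
 [ 0.    -0.021  1.   ]
 [-1.    -0.022 -0.   ]] [-0.7   0.41  1.63  0.02  1.09 -2.3 ]
turn to upright [ 0.    -0.     0.022]
```

View pics/sceneb1.png

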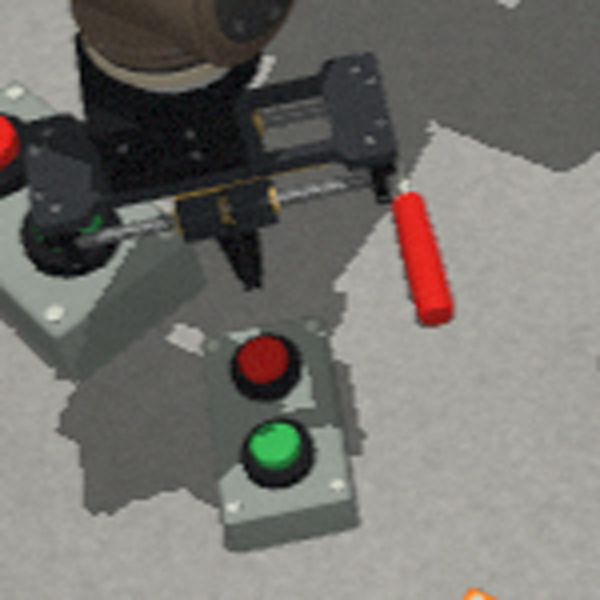

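View pics/topb1.png

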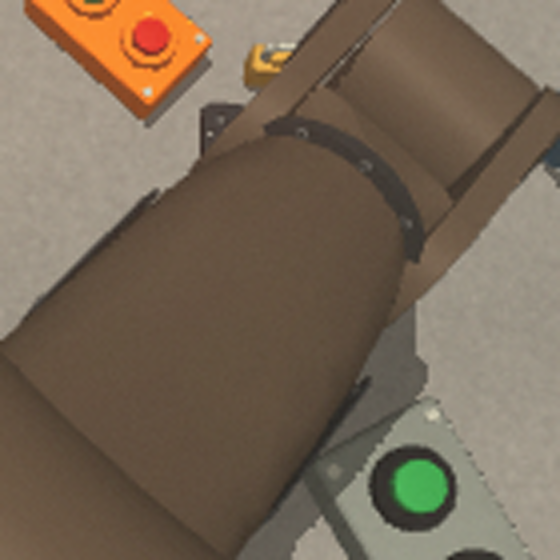

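Call:
step_arm(
  rows=[
    [0, 0, -12, 0, 0, 0.022],
    [25, 0, -5, 0, 0, 0],
    [30, 0, 0, 0, 0, 0],
    [30, 0, 0, 0, 0, 0],
    [10, 0, 0, 0, 0, 0],
    [0, 0, 0, 0, 0, 0],
  ],
)

```text
t: 10.75
eef_pos: [497.4, -341.1, 128.5]
tcp_rot: [2.694, 1.567, -1.992]
ft_force: [0.4, 0.3, 0.4]
opening: 0.007
```

```bash
python3 g.py 496.5 -341 60; python3 look.py scene 110 190 100 100 6 sceneb2; python3 -c "
from h import *
from cell import env
p=env.state()['eef_pos']
for d in (-25,0,16): print(d,proj('scene',p+[0,0,d]))
print('button',proj('scene',[496.5,-341,68]))"
```

```text
pos [ 497.4 -341.1  128.5] f [0.4 0.3 0.4] op 0.007264584260798056 t 10.75
tool shift [68.5  0.8  0.3]
[[-0.001 -1.    -0.027]
 [-0.003 -0.027  1.   ]
 [-1.     0.002 -0.003]] [-0.71  0.54  1.69 -0.    0.91 -2.3 ]
turn to upright [-0.    -0.003 -0.002]
-25 [[166.16075588 252.26879852]]
0 [[164.32937032 246.97151324]]
16 [[163.12438446 243.48608995]]
button [[168.72253059 259.19769618]]
```

View pics/sceneb2.png

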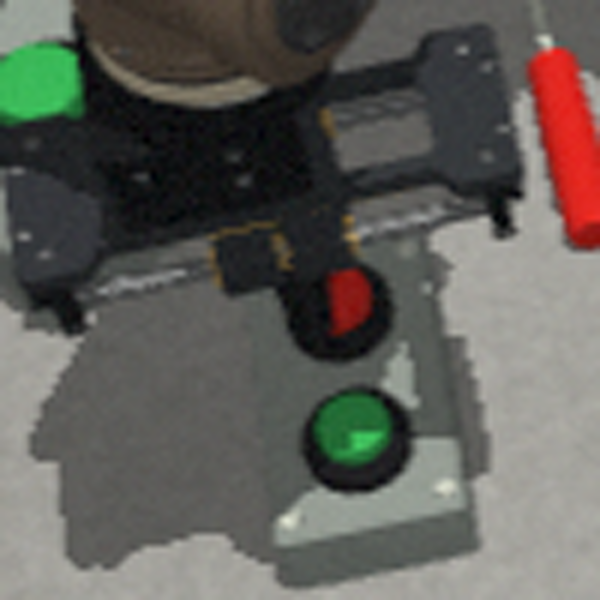

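Call:
step_arm(
  rows=[
    [20, -1, 0, 0, 0, 0],
    [20, 0, 0, 0, 0, 0],
    [15, 0, 0, 0, 0, 0],
    [0, 0, 0, 0, 0, 0],
  ],
)

```text
t: 11.3
eef_pos: [500.9, -343.1, 77.4]
tcp_rot: [-2.696, 1.561, -1.097]
ft_force: [0.1, -0.5, 0.5]
opening: 0.005
```

```bash
python3 g.py 497.5 -341 50; python3 look.py scene 130 210 80 80 7 sceneb3
```

```text
pos [ 500.9 -343.1   77.4] f [ 0.1 -0.5  0.5] op 0.005312610384084529 t 11.3
tool shift [27.3  3.4  2.4]
[[ 0.005 -1.    -0.028]
 [-0.009 -0.028  1.   ]
 [-1.    -0.004 -0.009]] [-0.71  0.6   1.73 -0.01  0.8  -2.3 ]
turn to upright [ 0.    -0.009  0.004]
```

View pics/sceneb3.png

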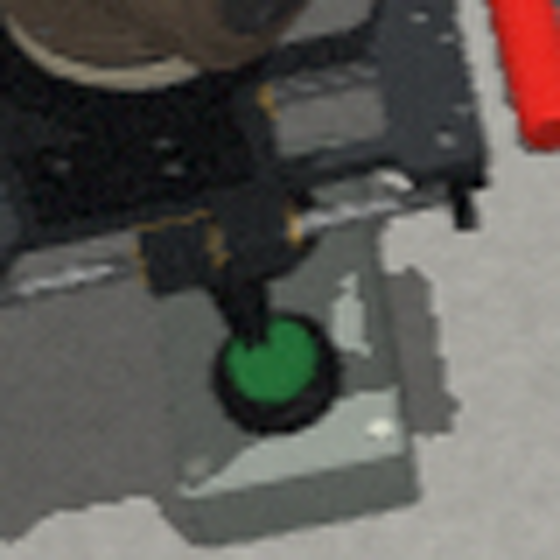

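Call:
step_arm(
  rows=[
    [6, 2, 2, 0, -0.009, 0.004],
    [5, 0, 0, 0, 0, 0],
    [4, 0, 0, 0, 0, 0],
  ],
)

```text
t: 11.72
eef_pos: [499.6, -341.9, 64.0]
tcp_rot: [-2.182, 1.567, -0.584]
ft_force: [0.6, -0.1, -0.3]
opening: 0.002
```

```bash
python3 g.py 497.5 -341 50; python3 look.py scene 130 210 80 80 7 sceneb4
```

```text
pos [ 499.6 -341.9   64. ] f [ 0.6 -0.1 -0.3] op 0.0015427160020247872 t 11.725
tool shift [13.9  2.2  1. ]
[[ 0.003 -1.    -0.028]
 [-0.002 -0.028  1.   ]
 [-1.    -0.003 -0.002]] [-0.71  0.62  1.74  0.    0.78 -2.31]
turn to upright [ 0.    -0.002  0.003]
```

View pics/sceneb4.png

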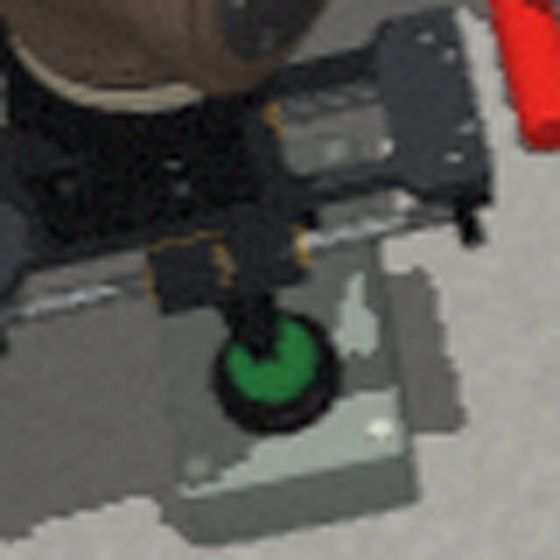

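Tip at crop (265,355), over the green top and near its centre at (272,357). Going down in small steps.

Call:
step_arm(
  rows=[
    [3, 0, 0, 0, 0, 0],
    [3, 0, 0, 0, 0, 0],
    [3, 0, 0, 0, 0, 0],
  ],
)

```text
t: 12.15
eef_pos: [499.6, -341.8, 54.0]
tcp_rot: [-2.159, 1.568, -0.561]
ft_force: [0.5, 0.5, -0.6]
opening: 0.004
```

Call:
step_arm(
  rows=[
    [2, 0, 0, 0, 0, 0],
    [2, 0, 0, 0, 0, 0],
  ],
)

```text
t: 12.4
eef_pos: [499.5, -341.8, 49.8]
tcp_rot: [-2.164, 1.568, -0.565]
ft_force: [-0.9, 0.6, 2.0]
opening: 0.002
```

Contact at about TCP 50. Pressing in.

Call:
step_arm(
  rows=[
    [2, 0, 0, 0, 0, 0],
    [2, 0, 0, 0, 0, 0],
  ],
)

```text
t: 12.65
eef_pos: [499.6, -341.8, 46.1]
tcp_rot: [-2.192, 1.567, -0.593]
ft_force: [-2.9, 2.9, 18.9]
opening: 0.009
```

Call:
step_arm(
  rows=[
    [2, 0, 0, 0, 0, 0],
    [0, 0, 0, 0, 0, 0],
  ],
)

```text
t: 12.9
eef_pos: [499.6, -341.8, 46.6]
tcp_rot: [-2.252, 1.566, -0.654]
ft_force: [-2.3, 1.8, 5.4]
opening: 0.004
```

Call:
step_arm(
  rows=[
    [2, 0, 0, 0, 0, 0],
  ],
)

```text
t: 13.02
eef_pos: [499.7, -341.9, 45.9]
tcp_rot: [-2.27, 1.565, -0.671]
ft_force: [-6.0, 4.4, 26.4]
opening: 0.005
```

```bash
python3 g.py 497.5 -341 50; python3 look.py scene 130 210 80 80 7 sceneb5
```

```text
pos [ 499.7 -341.9   45.9] f [-6.   4.4 26.4] op 0.005062114121683819 t 13.025
tool shift [-4.1  2.2  1. ]
[[ 0.004 -1.    -0.028]
 [-0.003 -0.028  1.   ]
 [-1.    -0.004 -0.003]] [-0.71  0.65  1.75  0.    0.74 -2.31]
turn to upright [ 0.    -0.003  0.004]
```

View pics/sceneb5.png

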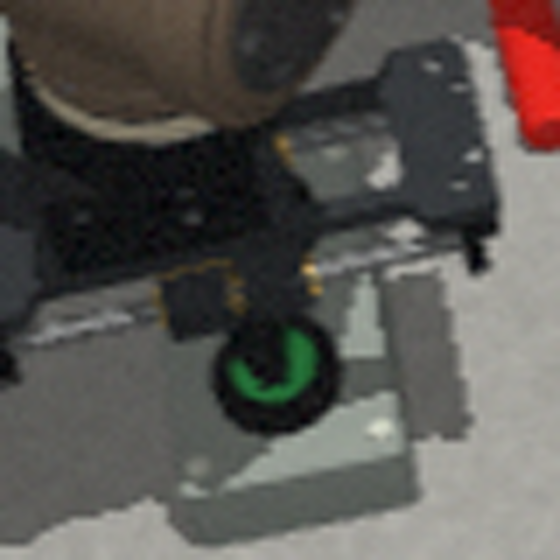

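The button is bottomed at 26 N with the tip on the green, and the box hasn't moved. Rising and moving clear for a check.

Call:
step_arm(
  rows=[
    [-4, 0, 0, 0, 0, 0],
    [-8, 0, 0, 0, 0, 0],
    [-20, 0, 0, 0, 0, 0],
    [-40, 0, 0, 0, 0, 0],
    [-50, 0, 0, 0, 0, 0],
    [-50, 0, 0, 0, 0, 0],
    [-20, 0, 0, 0, 0, 0],
    [0, 0, 50, 0, 0, 0],
  ],
)

```text
t: 14.08
eef_pos: [497.6, -292.6, 244.4]
tcp_rot: [-2.249, 1.565, -0.653]
ft_force: [0.3, 0.6, -0.6]
opening: 0.003
```

Call:
step_arm(
  rows=[
    [0, 30, 50, 0, 0, 0],
    [0, 20, 50, 0, 0, 0],
    [0, 0, 50, 0, 0, 0],
    [0, 0, 0, 0, 0, 0],
    [0, 0, 0, 0, 0, 0],
  ],
)

```text
t: 14.7
eef_pos: [441.7, -138.0, 244.7]
tcp_rot: [-2.149, 1.562, -0.552]
ft_force: [0.5, -0.9, 0.1]
opening: 0.006
```

```bash
python3 g.py 497.5 -341 50; python3 look.py scene 100 130 300 220 2 send; python3 look.py scene 140 220 60 70 8 sendb; python3 look.py top 0 0 560 420 1 tend
```

```text
pos [ 441.7 -138.   244.7] f [ 0.5 -0.9  0.1] op 0.0062229783043140415 t 14.7
tool shift [ 196.   -48.9 -203.5]
[[ 0.007 -1.    -0.027]
 [-0.005 -0.027  1.   ]
 [-1.    -0.007 -0.005]] [-0.45  0.2   1.88 -0.    1.05 -2.04]
turn to upright [ 0.    -0.005  0.007]
```

View pics/send.png

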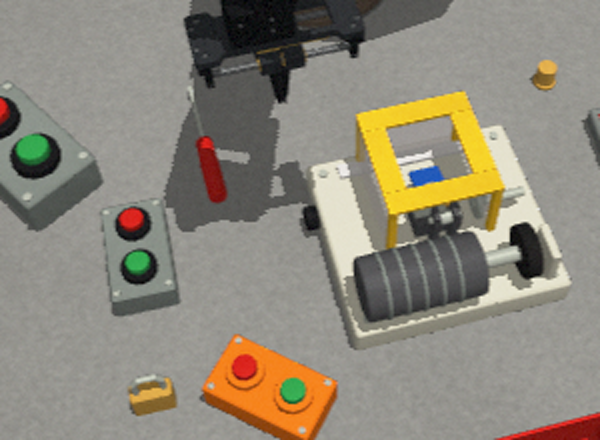

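View pics/sendb.png

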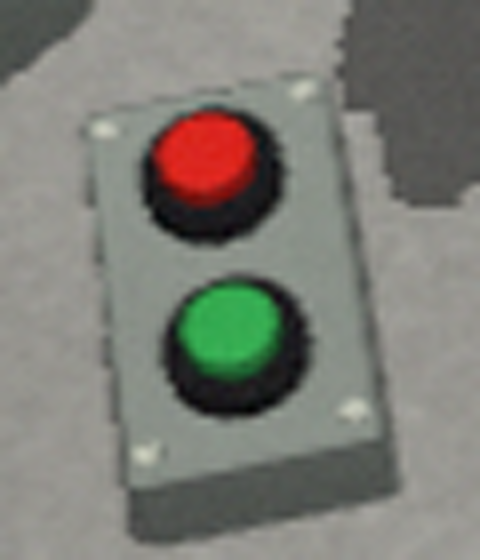

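View pics/tend.png

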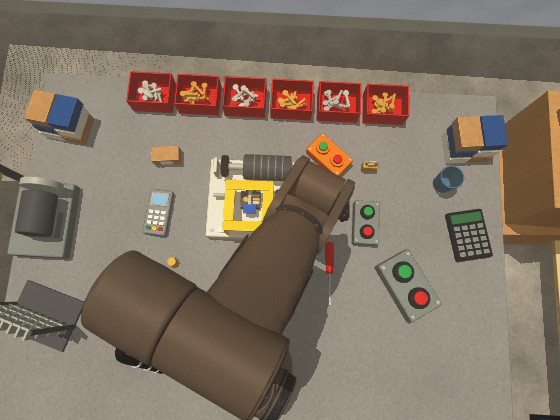

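The box is where it was, both buttons are out and the paddle is low at about pixel (312,218). The arm is clear.

```bash
python3 -c "
from cell import env
print(env.job_done(), env.state()['ft_force'])"
```

```text
the job is handed in; nothing more can be done
the job is handed in; nothing more can be done
```

I pressed the clamp lever down to its stop through the guard window. Then I pressed the green start button on the small grey switch box fully in, let go, moved the arm clear and handed the job in. It took about 15 s of the 48 s, and no verdict was reported.

**Lever:** The force jumped from about 3 N to 42 N after about 31 mm of travel. The paddle now sits at the pixel height expected at the stop. I saw no sign of touching the guard, but only the paddle press showed up in the wrist force, so that isn't measured separately.

**Button:** It bottomed out at 19 to 26 N. In the last pictures both buttons are out, and the switch box lines up with its first picture. The bystanders the last pictures show are where they were. I didn't check the key blank closely.

**One check disagreed:** The fingertips really sat about 40 mm higher than the measured TCP height and the stated 25 mm fingertip distance imply. The camera and both contacts showed this. I went down in small steps by picture and force instead of by the reported height, and I didn't find the cause.

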